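# Check a converter board for a short with test tweezers

## Task

Seat the loose converter board flat and square in the pocket of the test nest, its terminal block in the cut-out, and let go of it. Then take the test tweezers from their stand, squeeze them until the gap between the tips matches the two bare copper lands on the board (16 mm between centres), and set the tips down gently on the lands, one tip on the middle of each. Finish while still holding the tweezers steady like that, with both tips resting lightly on their lands; leave everything else on the bench where it is.

Things in the scene. Friction and masses are not known exactly. Their poses are not given: they have to be found in the camera images.
- board: loose converter board, 100 g: black board on an aluminium plate, 72 x 48 mm, together 6 mm thick. Origin: centre of underside; x along the 72 mm. Lift it by the dark box-shaped inductor: 26 mm (x) by 24 mm (y), centred at x = +5 mm, top 26 mm above the underside. A grey terminal block (12 x 30 mm, 6 to 16 mm above the underside) overhangs the +x edge by 6 mm; two copper lands lie near the -x end
- land_a (a point): middle of one bare copper land, a 7 mm square flush with the board's top: board x = -27 mm, y = +8 mm, 6 mm above the underside. Axes as the board's
- land_b (a point): middle of the other land: board x = -27 mm, y = -8 mm, 6 mm above the underside
- nest: test nest, fixed: aluminium base plate 136 x 104 mm, on it a black frame of low walls round a pocket for the board. Origin: centre of its underside on the bench; x along the pocket. Walls rise 9 mm above the pocket floor, 19 mm above the bench; their top 5 mm is bevelled back by 2.5 mm as a lead-in; the +x end wall has a 38 mm wide cut-out for the terminal block
- seat (a point): centre of the pocket floor, 10 mm above the bench; the seated board's origin lies here, board x along nest x. The pocket is 75 x 51 mm (1.5 mm clearance on each side)
- stand: the tweezers' stand, fixed: dark base plate 90 x 100 mm, 8 mm thick, two upright steel cheeks with ledges at +y and -y (top 75 mm above the bench, 38 mm apart, stops 4 mm high at their ends) that carry the tweezers' guards; open to the front, back and top. Origin: centre of its underside
- tweezers: test tweezers, 70 g, hanging tips down in the stand: two sprung black arms joined by a heel (18 x 24 mm) at the top, brass shanks, fine steel tips; 125 mm long. Origin: midway between the free tips, at tip height (23 mm above the bench in the stand); z up, y is the line along which the arms open and close. Guards stick out below the finger rests: top 56 mm above the tips, 28 mm each way in y
- grip (a point): point to grip at, 80 mm above the tips on the tweezers' axis, midway between the two flat rubber finger rests on the arms' outsides (16 mm wide in x, 69 to 91 mm above the tips), to be squeezed along y. Rests: 37 mm apart (lower ends) when free, 31 mm and parallel when the tips are 16 mm apart. Squeeze on each side: about 3 N to start closing, 9 N at 16 mm, 16 N to shut the tips
- tip_a (a point): end of the tweezers' tip on its +y side (tip 2.6 mm thick): 14 mm from the axis when free, 8 mm when the gap is 16 mm
- tip_b (a point): end of the tweezers' tip on its -y side
- jaw_l (a joint): angle by which each arm is squeezed in (rad); both arms move alike, the tips stay symmetric. 0: free, tips 28 mm apart; 0.051: 16 mm apart; 0.118: shut. Each 0.01 rad closes the gap by 2.4 mm; the arms spring open when let go
- probe_l: brass shank and steel tip of the +y arm, the lower 52 mm of it; origin at that arm's hinge in the heel, 118 mm above the tips and 9 mm from the axis
- probe_r: the same of the -y arm
- panel_a: a flat finished panel of four circuit boards, 104 x 92 mm, 13 mm high, lying on the bench; leave alone
- panel_b: a smaller finished panel of two, 52 x 92 mm, 13 mm high; leave alone
- cutters: side cutters with plastic handles, 130 mm long, 14 mm high, lying on the bench; leave alone
- flux: a plastic dropper bottle with a pointed black cap, 34 mm wide, 122 mm tall; leave alone
- pump_jar: a glass pump jar with a steel top, 64 mm wide, 117 mm tall; leave alone
- brush: a cleaning brush 150 mm long lying on the bench; leave alone
Mind the look-alikes: they are no part of the job. Leave any purple, red or yellow look-alike of the nest alone.

How it is judged:
By the outcome, as a careful person would: the job done as asked, in the order asked, and still so for the second after the job is handed in, while the arm keeps its last pose, push and grip.
It also fails if it takes over 72 s, if anything falls off the work surface, if the arm or the gripper's body presses on something with over 40 N, if the wrist force passes 120 N, or if a joint passes its speed limit or range.

## Robot

A 6-joint arm with a two-finger parallel gripper is mounted at the origin on the work surface. World frame = base frame: x ahead of the robot, y to its left, z up, the work surface at z = 0. Lengths are in mm, angles in rad, forces in N, time in s.
With the tool pointing down it reaches from about 275 to 1000 mm from the base axis. Payload 8.4 kg.
Tool frame: the origin (TCP) lies on the centre line of the jaws, within the pads' length; the fingertips stand 17 mm ahead of it and the grasp point (between the pads) lies 2 mm behind it (r.tcp_to_tips is the z of the fingertips in the tool frame, in mm); z points along the fingers, y is the direction in which the jaws open and shut (so a half turn about z gives the same grasp; the last joint's range is limited). The gripper opens to 85 mm and grips with 20 to 120 N. Pads are 22 mm wide; open, the fingers measure 114 mm over their backs; the gripper's body (76 mm by 85 mm) begins 54 mm behind the grasp point. The pads swing forward as they close: fully open they stand 13 mm farther back than shut.
Start: joints at [-1.188, 0.353, 1.633, -0, 1.155, -0.002], TCP at [234.607, -579.299, 248.281] pointing down, gripper open.
Joint ranges: [-2.63, 2.63], [-0.92, 2.1], [0.06, 2.66], [-1.3, 4.44], [0, 2.69], [-3.02, 3.02]. Speed limits (rad/s): [2.22, 2.22, 2.79, 3.14, 3.14, 3.14].

## Interface

Orientations are given as [roll, pitch, yaw] about the fixed x, y, z axes, in that order (R = Rz(yaw) Ry(pitch) Rx(roll)).
In Python, from rig import r, cams, job gives the robot as it stands.
- The arm moves only by the tool drive_tool, never from a script. Its argument "deltas" is a list of rows, each a list of 4 numbers: the shift along the tool's x, y, z in cm, then the turn about the tool's z in rad. In form: [[x, y, z, roll], ...]. A call has 1 to 12 rows; each row shifts and turns the commanded pose from where the row before left it, along the tool's axes as they then stand; what a row does not reach is not made up. A row lasts 1/12 s, in which the tool goes at most 41.7 mm and 7.16 degrees, less where a joint would pass 70% of its speed; a pose out of reach is approached as far as the arm can. A call with a gripper value outside its range is refused whole. "jaw" is the closure, from 0 (fully open) to 1 (shut), set as the call begins (left out, the last holds). The fingers move at their own pace and stop on an object; "force" is the grip in N (left out, the last holds). Time passes only in rows, so rows that do not move let the fingers close. It gives the time, the measured TCP pose, the force and the opening at its end, in the units of the state.
- r.sense(): the state, without advancing time (a new reading comes with each control period).
- cams.grab_frame(name): name is "side" or "top"; returns (picture, depth): 420x560x3 uint8, red, green, blue; 420x560 float32, mm along the optical axis (not along the pixel's ray), 0 where there is no reading.
- cams.camera_params(name): a dict with "fx", "fy", "cx", "cy" (pixels), "R" (3x3) and "t" (3): a world point X has camera coordinates R X + t. Camera axes: x right, y down, z forward; pixel columns grow to the right and rows downward; lengths in mm; the calibration is good to about 2 mm. A picture is of the moment at which its call begins. camera_params takes no time and is no camera call.
- job.sign_off(): hands the job in, once; it reports no verdict.
The state is a dict: "clock": time; "qpos": joint angles; "qvel": joint speeds; "joint_efforts": joint torques, N m; "eef_pos": TCP position; "tcp_rot": TCP orientation; "contact_force": force on the tool from outside, world axes, zero at the start; "wrist_torque": the same for the moment, N m; "opening": opening from 0.0 (shut) to 1.0 (fully open).
Only numpy, scipy, OpenCV 4.12 (cv2) and the standard library are available. Lean on these libraries where they do the work, as an engineer would, in place of code of your own. Each camera call takes 0.05 s, during which the arm holds its last target. There are 200 camera calls.

## Working session

There is one attempt and no reset: what is moved stays moved. The work goes in short steps, Python scripts to look and compute and a tool call to move; the robot and the scene stay as the last step left them, time stands still between calls to the robot, and variables do not carry over. Pictures are saved under pics/ and viewed, about 8 in all and at most 12, crops included, and the job is handed in when it is done.

Besides the shell and the picture viewer there is one more tool, called after ">>>" as name([rows], argument=value, ...), one row to a line, values as JSON. drive_tool: Moves the arm, as the interface text tells. Its arguments: {"type":"object","properties":{"deltas":{"type":"array"},"jaw":{"type":"number"},"force":{"type":"number"}},"required":["deltas"]}

```bash
ls; mkdir -p pics; cat > h.py <<'E'
import numpy as np, cv2
from rig import r, cams, job
def save(n,im,s=1):
    if s!=1: im=cv2.resize(im,None,fx=s,fy=s,interpolation=cv2.INTER_CUBIC)
    cv2.imwrite('pics/'+n,im[:,:,::-1])
def unproj(c,D):
    p=cams.camera_params(c);v,u=np.mgrid[:D.shape[0],:D.shape[1]]
    X=np.stack([(u-p['cx'])/p['fx']*D,(v-p['cy'])/p['fy']*D,D],-1)
    return (X-np.array(p['t']))@np.array(p['R'])
def ray(c,u,v,z):
    p=cams.camera_params(c);R=np.array(p['R']);C=-R.T@np.array(p['t'])
    d=R.T@np.array([(u-p['cx'])/p['fx'],(v-p['cy'])/p['fy'],1]);return C+d*(z-C[2])/d[2]
def proj(c,X):
    p=cams.camera_params(c);x=np.array(p['R'])@np.array(X)+np.array(p['t']);return np.array([p['fx']*x[0]/x[2]+p['cx'],p['fy']*x[1]/x[2]+p['cy']])
E
python3 - <<'E'
from h import *
for c in('top','side'):
    im,D=cams.grab_frame(c);np.savez('/tmp/%s0.npz'%c,im=im,D=D);save(c+'0.png',im,1.42)
    p=cams.camera_params(c);print(c,p['fx'],p['cx'],p['cy'],-np.array(p['R']).T@p['t'],np.round(p['R'],3).tolist())
s=r.sense();print(s,r.tcp_to_tips)
E
```

```text
pics
top 527.3064786681572 278.79001424822616 211.036736660956 [ 265.89202962   17.12405491 1577.63550764] [[-0.022, -1.0, 0.014], [-0.99, 0.02, -0.143], [0.142, -0.017, -0.99]]
side 404.04948751199186 277.9463138711369 210.53523944142026 [-97.52232518 641.66375362 659.8199864 ] [[-0.732, -0.681, -0.004], [-0.362, 0.393, -0.845], [0.577, -0.618, -0.534]]
{'clock': 0.1, 'qpos': array([-1.18840909e+00,  3.53598215e-01,  1.63404585e+00, -1.57210653e-05,
        1.15518691e+00, -2.42438116e-03]), 'qvel': array([ 0.00028528, -0.0021043 , -0.00239587, -0.00096555, -0.00159744,
       -0.00050228]), 'joint_efforts': array([-6.95739818e-04, -6.06359339e+01, -3.42819500e+01,  4.47059904e-05,
        3.85757448e-03,  2.29310569e-05]), 'eef_pos': array([ 234.44953623, -578.93437527,  247.63061858]), 'tcp_rot': array([-3.14035430e+00,  1.13726672e-05,  3.84817976e-01]), 'contact_force': array([-0.20138525, -0.30796156,  0.20658873]), 'wrist_torque': array([ 0.029631  ,  0.04574591, -0.04137226]), 'opening': 1.0054229857430526} 17.0
```

View pics/top0.png

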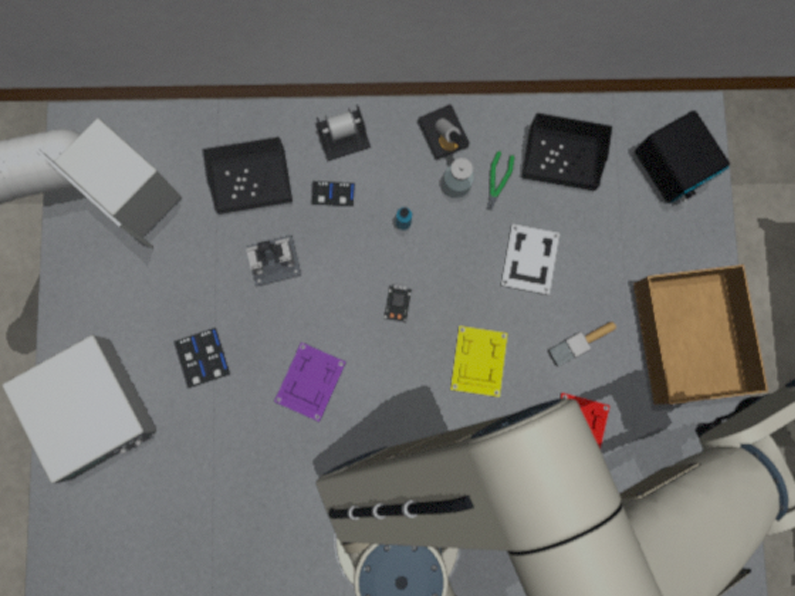

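View pics/side0.png

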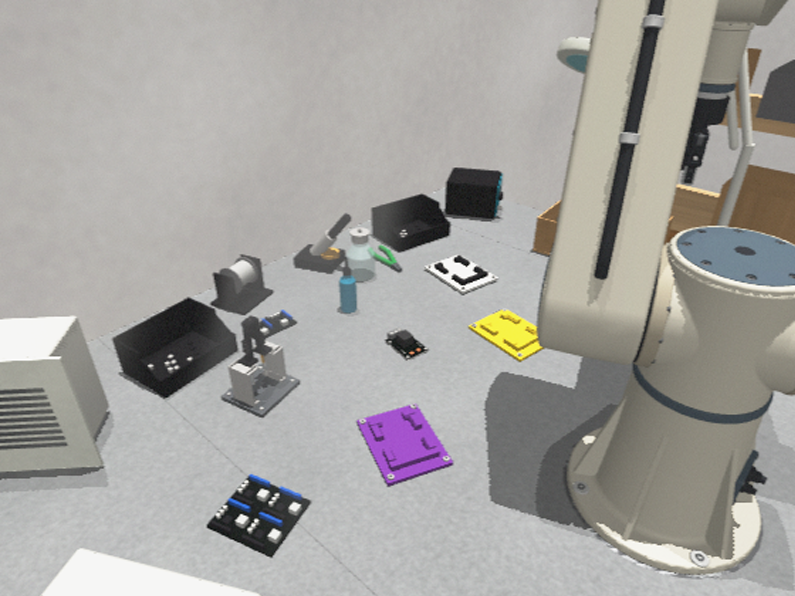

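The side view at 795 wide shows the board at (406,343), the white/silver nest at (460,272) and the stand with the tweezers at (262,365). There are four nests: silver at top (530,259), purple (310,381), yellow (479,361) and red (585,420). The silver aluminium plate with the black frame is the one described. I'll confirm this in an enlarged crop.

```bash
python3 - <<'E'
from h import *
t=np.load('/tmp/top0.npz');s=np.load('/tmp/side0.npz')
def crop(im,u,v,w,h,k): 
    return cv2.resize(im[v-h:v+h,u-w:u+w],(400,300),interpolation=cv2.INTER_CUBIC)
a=np.hstack([crop(t['im'],280,213,28,21,1),crop(t['im'],373,182,40,30,1)])
b=np.hstack([crop(s['im'],286,241,32,24,1),crop(s['im'],324,192,40,30,1)])
save('crop1.png',np.vstack([a,b]))
# stand depth
P=unproj('top',t['D']);Q=unproj('side',s['D'])
np.set_printoptions(suppress=True,precision=1)
for n,X,im,box in (('board',P,t['im'],(265,195,295,230)),('nest',P,t['im'],(345,155,402,212)),('stand',P,t['im'],(165,158,220,205))):
    x0,y0,x1,y1=box;Z=X[y0:y1,x0:x1,2];m=Z>4.5
    pts=X[y0:y1,x0:x1][m];print(n,m.sum(),pts.mean(0),Z.min(),np.percentile(Z,[5,50,95,99]))
    r_=cv2.minAreaRect(pts[:,:2].astype(np.float32));print(r_)
# side stand
x0,y0,x1,y1=150,215,220,295
S=Q[y0:y1,x0:x1].reshape(-1,3)
for lo,hi in((5,12),(60,72),(72,82),(100,125),(125,147),(143,152)):
    p=S[(S[:,2]>lo)&(S[:,2]<hi)]
    if len(p)>3:print('side z',lo,hi,len(p),p.mean(0),cv2.minAreaRect(p[:,:2].astype(np.float32)))
x0,y0,x1,y1=165,158,220,205
S=P[y0:y1,x0:x1].reshape(-1,3)
for lo,hi in((5,12),(60,72),(72,82),(100,125),(125,147),(143,152)):
    p=S[(S[:,2]>lo)&(S[:,2]<hi)]
    if len(p)>3:print('top z',lo,hi,len(p),p.mean(0),cv2.minAreaRect(p[:,:2].astype(np.float32)))
E
```

```text
board 368 [486.4 -11.5  20.5] -10.156870950686171 [-5.7  2.5 23.2 29.2]
((403.1295166015625, -10.193546295166016), (87.32946014404297, 275.8016662597656), 88.5115966796875)
nest 1638 [ 569.9 -295.4   22.2] -13.209053541914162 [-4.7  4.7 18.9 23.7]
((438.9866943359375, -217.70785522460938), (216.4467315673828, 541.831787109375), 58.16926956176758)
stand 1024 [574.5 242.2  58.2] -12.837677312378833 [ -5.3   2.5  82.6 147.1]
((448.8629150390625, 196.53302001953125), (472.6482849121094, 198.1597442626953), 21.690778732299805)
side z 5 12 1038 [620.6 223.5   8.7] ((677.5957641601562, 192.412109375), (159.92132568359375, 357.875), 56.539520263671875)
side z 60 72 85 [591.1 270.6  65.8] ((655.2291259765625, 257.348388671875), (204.37486267089844, 90.0829086303711), 3.7261404991149902)
side z 72 82 312 [579.2 259.4  77.5] ((656.6297607421875, 256.62969970703125), (205.1057891845703, 87.84663391113281), 3.4139959812164307)
side z 100 125 127 [581.6 254.1 112.2] ((583.52783203125, 252.02838134765625), (16.2392578125, 38.253902435302734), 11.180888175964355)
side z 125 147 83 [579.6 254.9 137.5
[... 365 characters left out ...]
363420009613037)
top z 60 72 53 [577.8 249.7  69.8] ((581.5849609375, 250.21502685546875), (44.296958923339844, 84.65864562988281), 14.266290664672852)
top z 72 82 207 [580.8 249.9  76.7] ((580.9365844726562, 250.09593200683594), (43.559879302978516, 83.62773895263672), 13.434401512145996)
top z 100 125 30 [581.2 243.2 112.7] ((581.6773071289062, 247.9667510986328), (16.5137882232666, 35.21086502075195), 16.201793670654297)
top z 125 147 50 [582.6 248.1 142.7] ((583.7258911132812, 248.859375), (20.941068649291992, 24.341245651245117), 8.909225463867188)
top z 143 152 48 [582.  249.1 146.3] ((581.9447021484375, 249.18258666992188), (18.456279754638672, 23.547351837158203), 22.242586135864258)
```

View pics/crop1.png

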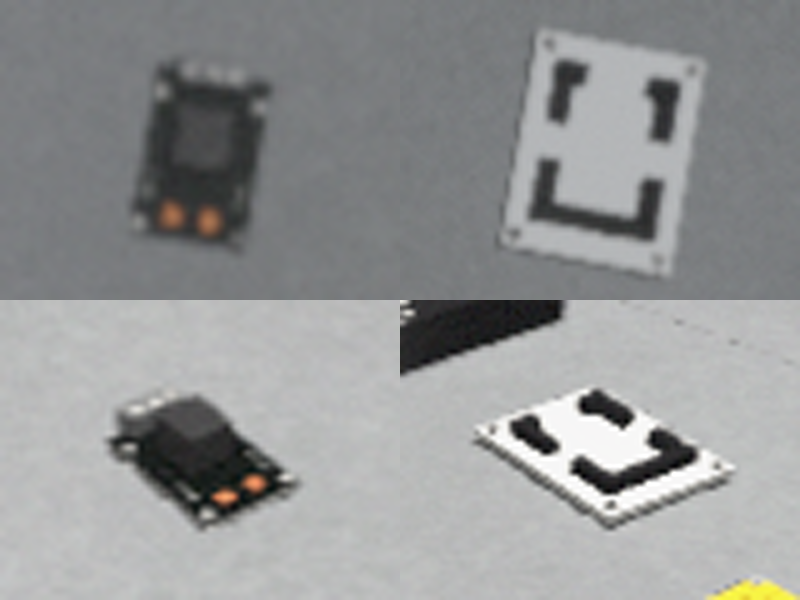

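The crop confirms it. The silver nest is the true one: black frame, cut-out towards the top of the image (+x world). The board's lands are at the robot end and its terminal block is at +x. Next I measure poses from both views.

```bash
cat > meas.py <<'E'
from h import *
np.set_printoptions(suppress=True,precision=2)
K=6
def up(im,box):
    x0,y0,x1,y1=box;return cv2.resize(im[y0:y1,x0:x1],None,fx=K,fy=K,interpolation=cv2.INTER_CUBIC)
def wpts(c,pts,box,z): # upsampled px -> world xy
    return np.array([ray(c,(p[0]+.5)/K-.5+box[0],(p[1]+.5)/K-.5+box[1],z)[:2] for p in pts],np.float32)
def rect(P):
    (c,(w,h),a)=cv2.minAreaRect(P)
    if w<h: a+=90;w,h=h,w
    a=(a+90)%180-90
    return np.array(c),w,h,a
def big(m):
    cs,_=cv2.findContours(m.astype(np.uint8),cv2.RETR_EXTERNAL,cv2.CHAIN_APPROX_NONE);return max(cs,key=cv2.contourArea)[:,0]
def nest(c,im,box):
    g=up(im,box).astype(int);v=g.max(2)
    th=dict(top=165,side=238)[c]
    return rect(wpts(c,big(v>th),box,10)),rect(wpts(c,cv2.convexHull(big_all(v<70)),box,19))
def big_all(m):
    y,x=np.nonzero(m);return np.stack([x,y],1).astype(np.int32)
def orange(c,im,box,z=6):
    g=up(im,box).astype(int);m=((g[...,0]-g[...,2])>50).astype(np.uint8)
    n,l,s,ce=cv2.connectedComponentsWithStats(m);o=[i for i in range(1,n) if s[i,4]>60]
    return [(ray(c,(ce[i][0]+.5)/K-.5+box[0],(ce[i][1]+.5)/K-.5+box[1],z)[:2],s[i,4]) for i in o]
def tw(c,im):pass
E
python3 - <<'E'
from meas import *
B=dict(top=dict(n=(345,150,405,215),b=(262,190,300,236)),side=dict(n=(290,168,362,218),b=(262,222,312,262)))
for c in('top','side'):
    im=np.load('/tmp/%s0.npz'%c)['im']
    for th in ((140,160,180) if c=='top' else (215,225,235)):
        g=up(im,B[c]['n']).astype(int); print(c,'nest plate',th,rect(wpts(c,big(g.min(2)>th),B[c]['n'],10)))
    h=cv2.convexHull(big_all(g.max(2)<90)[:,None]) [:,0]
    if c=='top': print('frame',rect(wpts(c,h,B[c]['n'],19)))
    print('lands',orange(c,im,B[c]['b']))
    g=up(im,B[c]['b']).astype(int)
    for th in (75,90): print('board',th,rect(wpts(c,big(g.max(2)<th),B[c]['b'],6)))
    gg=g.max(2); m=(gg>58)&(gg<90); print('bg',np.median(gg[:20,:20]),'ind levels',gg[gg.shape[0]//2-30:gg.shape[0]//2+30:10,gg.shape[1]//2])
# stand base plate corners
E
```

```text
top nest plate 140 (array([ 575.1 , -299.68]), 138.6611328125, 106.36065673828125, -12.152565002441406)
top nest plate 160 (array([ 574.9, -299.2]), 134.90469360351562, 102.95942687988281, -12.203407287597656)
top nest plate 180 (array([ 513.88, -303.41]), 39.32598114013672, 10.075821876525879, 77.7418212890625)
frame (array([ 573.72, -298.06]), 98.66230010986328, 75.1883544921875, -12.385551452636719)
lands [(array([459.63,  -0.13]), np.int32(225)), (array([456.75, -15.58]), np.int32(242))]
board 75 (array([484.  , -13.02]), 69.71881866455078, 46.87062454223633, -11.619522094726562)Traceback (most recent call last):
  File "<stdin>", line 11, in <module>
  File "meas.py", line 7, in wpts
    return np.array([ray(c,(p[0]+.5)/K-.5+box[0],(p[1]+.5)/K-.5+box[1],z)[:2] for p in pts],np.float32)
                     ~~~^^^^^^^^^^^^^^^^^^^^^^^^^^^^^^^^^^^^^^^^^^^^^^^^^
  File "h.py", line 11, in ray
    p=cams.camera_params(c);R=np.array(p['R']);C=-R.T@np.array(p['t'])
ValueError: time passes only in moves, steps and waits
```

```bash
python3 - <<'E'
s=open('h.py').read()
s=s.replace("def save(","import functools\n@functools.cache\ndef cp(c): return cams.camera_params(c)\ndef save(",1)
a,b=s.split("def save(");s=a+"def save("+b.replace("cams.camera_params(c)","cp(c)")
open('h.py','w').write(s)
E
python3 - <<'E'
from meas import *
print(r.sense()['clock'])
B=dict(top=dict(n=(345,150,405,215),b=(262,190,300,236)),side=dict(n=(290,168,362,218),b=(262,222,312,262)))
c='side'
im=np.load('/tmp/%s0.npz'%c)['im']
for th in (205,220,235):
    g=up(im,B[c]['n']).astype(int); P=wpts(c,big(g.min(2)>th),B[c]['n'],10);print(c,'nest plate',th,rect(P))
print('lands',orange(c,im,B[c]['b']))
g=up(im,B[c]['b']).astype(int)
for th in (75,90): print('board',th,rect(wpts(c,big(g.max(2)<th),B[c]['b'],6)))
# inductor top : top view greyish region
im=np.load('/tmp/top0.npz')['im'];c='top';b=B[c]['b'];g=up(im,b).astype(int).max(2)
m=((g>50)&(g<85)).astype(np.uint8);m=cv2.morphologyEx(m,cv2.MORPH_OPEN,np.ones((17,17)))
print('ind',rect(wpts(c,big(m),b,26)))
# stand: cheeks/heel
P=unproj('top',np.load('/tmp/top0.npz')['D']);Q=unproj('side',np.load('/tmp/side0.npz')['D'])
E
```

```text
0.1
side nest plate 205 (array([ 575.86, -299.96]), 141.36721801757812, 108.87313842773438, -12.197410583496094)
side nest plate 220 (array([ 575.61, -299.18]), 138.9966278076172, 106.26663970947266, -12.3056640625)
side nest plate 235 (array([ 575.07, -298.28]), 135.4401397705078, 103.27633666992188, -12.238471984863281)
lands [(array([457.43, -14.81]), np.int32(274)), (array([460.25,   0.89]), np.int32(257))]
board 75 (array([486.68, -11.1 ]), 79.52932739257812, 49.88090515136719, -13.2239990234375)
board 90 (array([487.86, -10.57]), 83.7953872680664, 52.89753723144531, -14.570884704589844)
ind (array([491.51, -10.23]), 38.15178680419922, 32.56105041503906, 88.84473419189453)
```

Estimates from both views, which agree to about 1 mm:

| Item | Position (mm) | Yaw |
|---|---|---|
| Nest | (575.2, -299.1) | -12.2° |
| Board inductor | (489.8, -13.4) | -10.8° |
| Stand | (581.5, 250) | about +13° |

I'll set out now.

>>> drive_tool([
  [0,0,0,0.115],
  [0,0,0,0.115],
  [0,0,0,0.115],
  [0,0,0,0.115],
  [0,0,0,0.113],
  [0.8,-3.35,0.4,0],
  [0.8,-3.35,0.4,0],
  [0.8,-3.35,0.4,0],
  [0.8,-3.35,0.4,0],
  [0.8,-3.35,0.4,0],
  [0.8,-3.35,0.4,0],
  [0.8,-3.35,0.4,0],
], jaw=0.4, force=25)

```text
clock: 1.1
eef_pos: [333.7, -357.7, 219.9]
tcp_rot: [-3.141, 0.0, -0.189]
contact_force: [-0.3, 0.1, 0.2]
opening: 0.599
```

>>> drive_tool([
  [0.8,-3.35,0.5,0],
  [0.8,-3.35,0.5,0],
  [0.8,-3.35,0.5,0],
  [0.8,-3.35,0.5,0],
  [0.8,-3.35,0.5,0],
  [0.8,-3.35,0.5,0],
  [0.8,-3.35,0.5,0],
  [0.8,-3.35,0.5,0],
  [0.8,-3.35,0.5,0],
  [0.8,-3.35,0.5,0],
  [0.8,-3.35,0.5,0],
  [0,0,0,0],
])

```text
clock: 2.1
eef_pos: [490.6, -9.6, 164.6]
tcp_rot: [-3.14, -0.0, -0.185]
contact_force: [0.4, -0.1, -0.0]
opening: 0.603
```

>>> drive_tool([
  [0,0.2,2.6,0],
  [0,0.18,2.8,0],
  [0,0,2.6,0],
  [0,0,0,0],
  [0,0,0,0],
])

```text
clock: 2.52
eef_pos: [486.9, -17.8, 84.5]
tcp_rot: [3.141, 0.003, -0.188]
contact_force: [-0.9, -0.3, 0.6]
opening: 0.6
```

```bash
python3 - <<'E'
from meas import *
s=r.sense();print(s['eef_pos'],s['tcp_rot'])
im,D=cams.grab_frame('side');im2,D2=cams.grab_frame('top');np.savez('/tmp/s1.npz',im=im,D=D,im2=im2,D2=D2)
a=cv2.resize(im[175:265,230:350],(800,600),interpolation=cv2.INTER_CUBIC);
t=np.array([489.8,-13.4,26.]);
for X in (s['eef_pos']+[0,0,-17],t):
    p=(proj('side',X)-[230,175]+.5)*800/120;cv2.circle(a,tuple(int(v) for v in p),5,(255,0,0),1);print(p)
save('s1.png',a)
E
```

```text
[486.93 -17.83  84.53] [ 3.14  0.   -0.19]
[382.85 316.36]
[369.32 404.01]
```

View pics/s1.png

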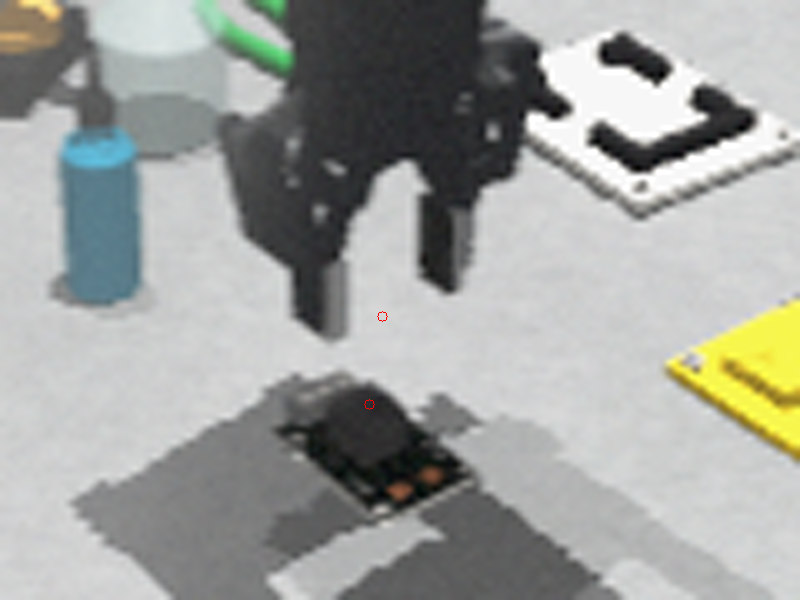

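The view shows the gripper over the board. The projected tip centre (383,316) lies between the fingertips (330,335) and (445,285), and the inductor projects to (369,404). Calibration looks good, so I descend.

>>> drive_tool([
  [0.2,-0.49,1.0,0],
  [0,0,1.5,0],
  [0,0,1.5,0],
  [0,0,1.0,0],
  [0,0,0.45,0],
  [0,0,0,0],
  [0,0,0,0],
])

```text
clock: 3.2
eef_pos: [491.3, -13.1, 31.1]
tcp_rot: [-3.142, -0.0, -0.188]
contact_force: [-0.3, -0.1, 1.0]
opening: 0.602
```

>>> drive_tool([
  [0,0,0,0],
  [0,0,0,0],
  [0,0,0,0],
  [0,0,0,0],
  [0,0,0,0],
], jaw=1.0, force=30)

```text
clock: 3.62
eef_pos: [491.6, -13.2, 31.6]
tcp_rot: [-3.141, -0.001, -0.188]
contact_force: [-0.6, -0.3, 5.4]
opening: 0.27
```

>>> drive_tool([
  [0,0,0,0],
  [0,0,-0.6,0],
  [0,0,-2,0],
  [0,0,-3,0],
  [0,0,-3,0.025],
  [0,0,0,0],
  [0,0,0,0],
])

```text
clock: 4.2
eef_pos: [492.3, -13.2, 118.7]
tcp_rot: [-3.141, -0.004, -0.213]
contact_force: [-0.9, 0.7, -1.0]
opening: 0.272
```

```bash
python3 - <<'E'
from meas import *
s=r.sense();print(s['eef_pos'],s['tcp_rot'],s['opening'],s['contact_force'])
im,D=cams.grab_frame('side');im2,D2=cams.grab_frame('top')
a=cv2.resize(im[165:255,230:350],(800,600),interpolation=cv2.INTER_CUBIC);save('s2.png',a)
e=s['eef_pos'];print(proj('side',e))
for z in (e[2]-31.6+6,): 
    print('side',orange('side',im,(250,185,330,255),z)); print('top',orange('top',im2,(262,170,310,236),z))
E
```

```text
[492.33 -13.24 118.69] [-3.14 -0.   -0.21] 0.2724471777846165 [-0.93  0.72 -0.99]
[284.32 205.3 ]
side [(array([457.99, -14.42]), np.int32(93)), (array([460.27,   2.35]), np.int32(156))]
top []
```

View pics/s2.png

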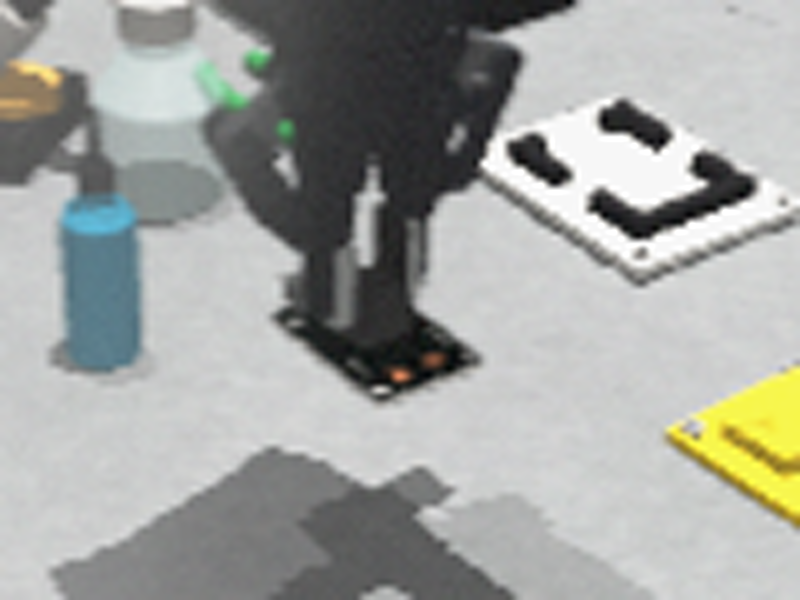

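The board hangs level in the grip, lands at crop (400,375) and (432,358). Its origin is 6.9 mm behind the TCP along tool x and centred in y. Now moving over the nest.

>>> drive_tool([
  [0.74,1.3,0,0],
  [1.48,2.62,0,0],
  [1.48,2.62,0,0],
  [1.48,2.62,0,0],
  [1.48,2.62,0,0],
  [1.48,2.62,0,0],
  [1.48,2.62,0,0],
  [1.48,2.62,0,0],
  [1.48,2.62,0,0],
  [1.48,2.62,0,0],
  [0.74,1.3,0,0],
  [0,0,0,0],
])

```text
clock: 5.3
eef_pos: [580.4, -302.9, 115.1]
tcp_rot: [3.141, 0.001, -0.215]
contact_force: [-0.0, 1.0, -0.9]
opening: 0.27
```

>>> drive_tool([
  [0,0,2,0],
  [0,0,2.5,0],
  [0,0,0,0],
  [0,0,0,0],
  [0,0,0,0],
])

```text
clock: 5.72
eef_pos: [580.3, -299.6, 72.1]
tcp_rot: [-3.141, 0.001, -0.213]
contact_force: [0.2, -0.6, 0.1]
opening: 0.273
```

```bash
python3 - <<'E'
from meas import *
s=r.sense();e=s['eef_pos'];print(s['clock'],e,s['tcp_rot'],s['opening'],s['contact_force'])
im,D=cams.grab_frame('side')
print('side',orange('side',im,(290,150,370,230),e[2]-25.6))
a=cv2.resize(im[135:225,270:390],(800,600),interpolation=cv2.INTER_CUBIC);save('s3.png',a)
E
```

```text
5.7167 [ 580.27 -299.57   72.07] [-3.14  0.   -0.21] 0.2725956243376667 [ 0.19 -0.55  0.11]
side [(array([ 367.58, -151.08]), np.int32(10689)), (array([400.11, -95.62]), np.int32(118))]
```

View pics/s3.png

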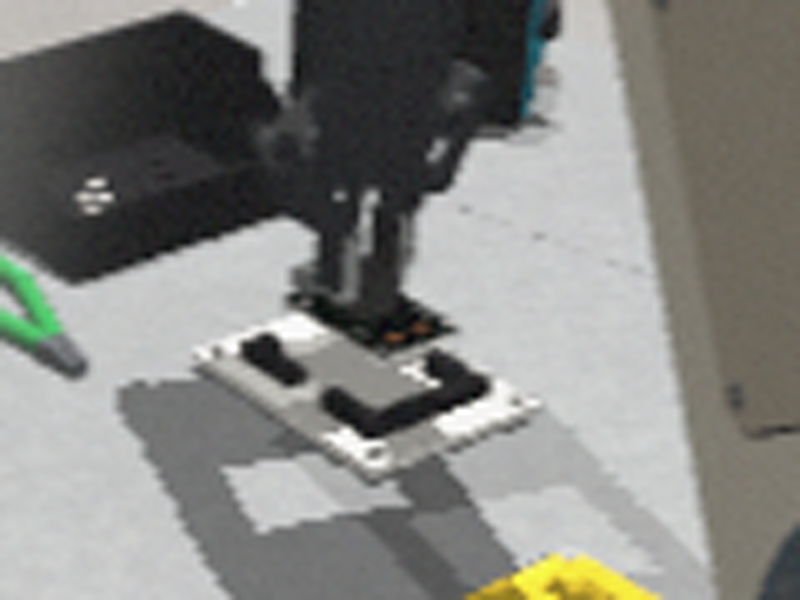

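>>> drive_tool([
  [0.18,0.06,0.5,0],
  [0,0,1.0,0],
  [0,0,0.5,0],
  [0,0,0,0],
  [0,0,0,0],
  [0,0,0,0],
])

```text
clock: 6.27
eef_pos: [581.9, -301.4, 51.7]
tcp_rot: [-3.142, 0.0, -0.213]
contact_force: [-0.5, -0.5, -1.0]
opening: 0.27
```

```bash
python3 - <<'E'
from meas import *
s=r.sense();e=s['eef_pos'];print(s['clock'],e,s['tcp_rot'])
im,D=cams.grab_frame('side')
L=orange('side',im,(318,178,342,200),e[2]-25.6);print('side',L)
if len(L)==2:
    m=(L[0][0]+L[1][0])/2;d=m-[575.2,-299.1];a=np.radians(-12.2);print('nest frame',d@[np.cos(a),np.sin(a)],d@[-np.sin(a),np.cos(a)])
E
```

```text
6.2667 [ 581.88 -301.35   51.72] [-3.14  0.   -0.21]
side []
```

>>> drive_tool([
  [0,-0.06,0.2,0],
  [0,0,0.2,0],
  [0,0,0.2,0],
  [0,0,0.2,0],
  [0,0,0.15,0],
  [0,0,0,0],
  [0,0,0,0],
])

```text
clock: 6.9
eef_pos: [582.0, -300.7, 42.1]
tcp_rot: [-3.141, 0.0, -0.213]
contact_force: [-0.5, -0.6, -0.3]
opening: 0.269
```

```bash
python3 - <<'E'
from meas import *
s=r.sense();e=s['eef_pos'];print(s['clock'],e,s['tcp_rot'],s['contact_force'],s['wrist_torque'])
im,D=cams.grab_frame('side')
b=(310,170,350,205);g=up(im,b).astype(int);a=cv2.resize(im[135:225,270:390],(800,600),interpolation=cv2.INTER_CUBIC);save('s4.png',a)
m=(g[...,0]-g[...,2])>30
n,l,st,ce=cv2.connectedComponentsWithStats(m.astype(np.uint8))
for i in range(1,n):
    if st[i,4]>30:
        m=ray('side',(ce[i][0]+.5)/K-.5+b[0],(ce[i][1]+.5)/K-.5+b[1],e[2]-25.6)[:2]
        d=m-[575.2,-299.1];q=np.radians(-12.2);print(st[i,4],m,'nest frame',d@[np.cos(q),np.sin(q)],d@[-np.sin(q),np.cos(q)])
E
```

```text
6.9 [ 581.99 -300.71   42.11] [-3.14  0.   -0.21] [-0.47 -0.62 -0.29] [-0.01  0.05  0.02]
81 [ 547.83 -301.44] nest frame -26.2591509929137 -8.070968795668046
120 [ 551.27 -286.53] nest frame -26.046320598058948 7.231355130801193
```

View pics/s4.png

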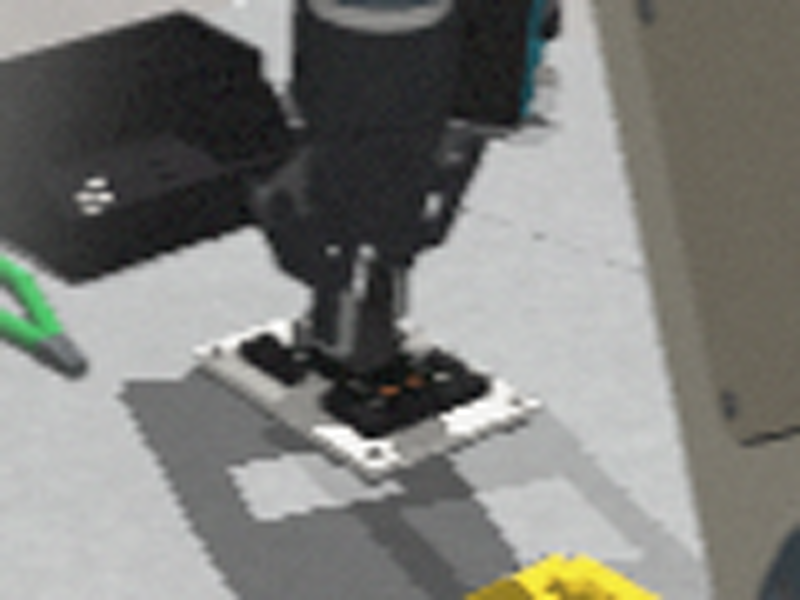

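>>> drive_tool([
  [0,0,0.07,0],
  [0,0,0.06,0],
  [0,0,0,0],
  [0,0,0,0],
])

```text
clock: 7.28
eef_pos: [582.2, -300.8, 41.6]
tcp_rot: [3.141, -0.0, -0.213]
contact_force: [-2.8, 1.0, 5.1]
opening: 0.271
```

>>> drive_tool([
  [0,0,0,0],
  [0,0,0,0],
  [0,0,0,0],
  [0,0,0,0],
], jaw=0.5)

```text
clock: 7.62
eef_pos: [582.0, -300.7, 40.9]
tcp_rot: [-3.142, 0.0, -0.213]
contact_force: [-0.3, 0.1, -0.8]
opening: 0.497
```

>>> drive_tool([
  [0,0,-0.5,0],
  [0,0,-2,0],
  [0,0,-3.5,0],
  [0,0,-3.5,0],
  [0,0,-3.5,0],
  [0,0,-2,0],
  [-0.3,-3.5,0,0],
  [-0.3,-3.5,0,0],
  [-0.3,-3.5,0,0],
  [-0.3,-3.5,0,0],
  [-0.3,-3.5,0,0],
  [0,0,0,0],
])

```text
clock: 8.62
eef_pos: [604.8, -121.3, 191.4]
tcp_rot: [-3.14, 0.0, -0.21]
contact_force: [0.2, -0.1, -0.1]
opening: 0.5
```

```bash
python3 - <<'E'
from meas import *
s=r.sense();e=s['eef_pos'];print(s['clock'],e,s['tcp_rot'],s['opening'])
im,D=cams.grab_frame('side');im2,D2=cams.grab_frame('top');np.savez('/tmp/s5.npz',im=im,D=D,im2=im2,D2=D2)
q=np.radians(-12.2);M=np.array([[np.cos(q),np.sin(q)],[-np.sin(q),np.cos(q)]])
for c,I,b in(('side',im,(310,170,350,205)),('top',im2,(345,150,405,215))):
    for p,n in orange(c,I,b,16): print(c,p,n,M@(p-[575.2,-299.1]))
a=cv2.resize(im[160:220,285:365],(400,300),interpolation=cv2.INTER_CUBIC);b=cv2.resize(im2[152:212,333:413],(400,300),interpolation=cv2.INTER_CUBIC)
c=cv2.resize(im[210:300,140:260],(400,300),interpolation=cv2.INTER_CUBIC);d=cv2.resize(im2[152:212,152:232],(400,300),interpolation=cv2.INTER_CUBIC)
save('s5.png',np.vstack([np.hstack([a,b]),np.hstack([c,d])]))
E
```

```text
8.6167 [ 604.83 -121.28  191.41] [-3.14  0.   -0.21] 0.4997471633428147
side [ 547.99 -302.43] 170 [-25.9   -9.01]
side [ 551.98 -286.74] 154 [-25.31   7.18]
top [ 551.15 -287.01] 215 [-26.07   6.73]
top [ 547.58 -302.6 ] 212 [-26.26  -9.26]
```

View pics/s5.png

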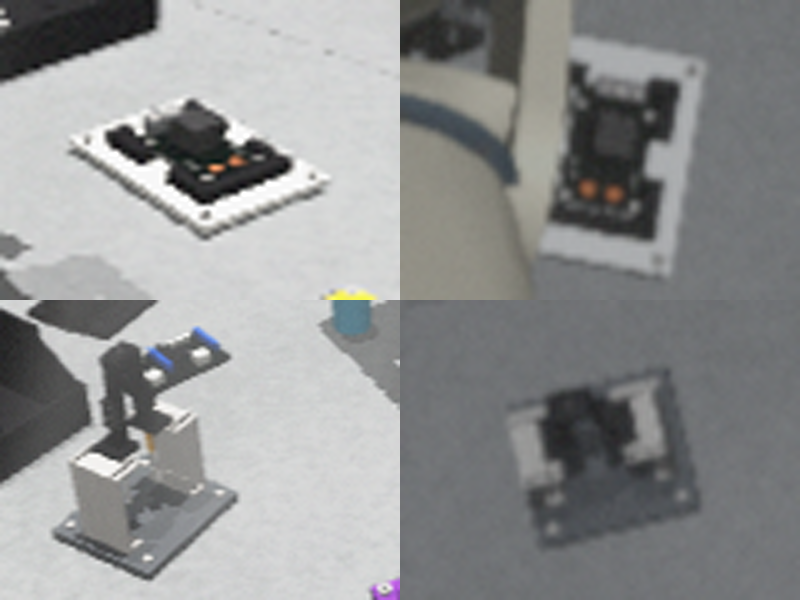

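The board sits in the pocket: lands at crop (216,168)/(236,160), terminal block in the cut-out, walls all round. The land midpoint is (549.7,-294.7) in both views. Next: measure the stand and tweezers.

```bash
python3 - <<'E'
from meas import *
k=cp('top');R=np.array(k['R'])
c4=[(510,402),(665,368),(700,508),(545,548)]
P=np.array([ray('top',152+(x-400)/5-.5,152+(y-300)/5-.5,8)[:2] for x,y in c4],np.float32);print(P,rect(P))
c4=[(53,535),(150,578),(238,492)]
P=np.array([ray('side',140+x*.3-.5,210+(y-300)*.3-.5,8)[:2] for x,y in c4]);print(P, (P[0]+P[2])/2)
for c,f,bx in(('top','im2',(165,158,220,205)),('side','im',(150,215,220,295))):
    S=np.load('/tmp/s5.npz');D=S['D2' if c=='top' else 'D'];X=unproj(c,D)
    x0,y0,x1,y1=bx
    for lo,hi,z in((140,155,148),):
        v,u=np.nonzero((X[y0:y1,x0:x1,2]>lo)&(X[y0:y1,x0:x1,2]<hi))
        W=np.array([ray(c,a+x0,b+y0,z)[:2] for a,b in zip(u,v)],np.float32);print(c,len(W),W.mean(0),rect(W))
s=r.sense();print(s['eef_pos'],s['tcp_rot'])
E
```

```text
[[617.69 306.13]
 [637.03 212.32]
 [550.19 191.42]
 [527.58 284.58]] (array([583.78, 248.74]), 95.86199188232422, 92.6587142944336, -76.54799365997314)
[[610.72 311.84]
 [524.01 290.86]
 [550.5  192.34]] [580.61 252.09]
top 59 [581.94 248.58] (array([581.28, 248.67]), 22.039615631103516, 19.730764389038086, -89.75549925863743)
side 78 [578.52 254.34] (array([578.8 , 254.18]), 28.148757934570312, 27.570772171020508, 0.16256894171237946)
[ 604.62 -125.33  191.35] [ 3.14 -0.   -0.21]
```

>>> drive_tool([
  [0,0,0,-0.1115],
  [0,0,0,-0.1115],
  [0,0,0,-0.1115],
  [0,0,0,-0.1115],
  [0.44,-2.5,0,0],
  [0.57,-3.2,0,0],
  [0.57,-3.2,0,0],
  [0.57,-3.2,0,0],
  [0.57,-3.2,0,0],
  [0.57,-3.2,0,0],
  [0.57,-3.2,0,0],
  [0.57,-3.2,0,0],
], jaw=0.4)

```text
clock: 9.72
eef_pos: [590.4, 126.0, 191.2]
tcp_rot: [3.141, -0.0, 0.231]
contact_force: [0.5, 0.7, 0.2]
opening: 0.602
```

>>> drive_tool([
  [0.57,-3.2,0,0],
  [0.57,-3.2,0,0],
  [0.57,-3.2,0,0],
  [0.44,-2.5,0,0],
  [0,0,0,0],
  [0,0,0,0],
  [0,0,0,0],
  [0,0,0,0],
])

```text
clock: 10.38
eef_pos: [583.4, 247.0, 190.9]
tcp_rot: [3.141, 0.0, 0.231]
contact_force: [-0.5, -1.0, -0.9]
opening: 0.604
```

```bash
python3 - <<'E'
from meas import *
s=r.sense();e=s['eef_pos'];print(s['clock'],e,s['tcp_rot'],s['opening'])
im,D=cams.grab_frame('side')
a=cv2.resize(im[180:300,120:280],(800,600),interpolation=cv2.INTER_CUBIC)
for X in (e+[0,0,-17],[582,250,148],[582,250,103]):
    p=(proj('side',X)-[120,180]+.5)*5;cv2.circle(a,tuple(int(v) for v in p),4,(255,0,0),1);print(p)
save('s6.png',a)
E
```

```text
10.3833 [583.43 246.98 190.91] [3.14 0.   0.23] 0.6041299159391315
[278.73 176.12]
[283.01 228.41]
[296.51 309.01]
```

View pics/s6.png

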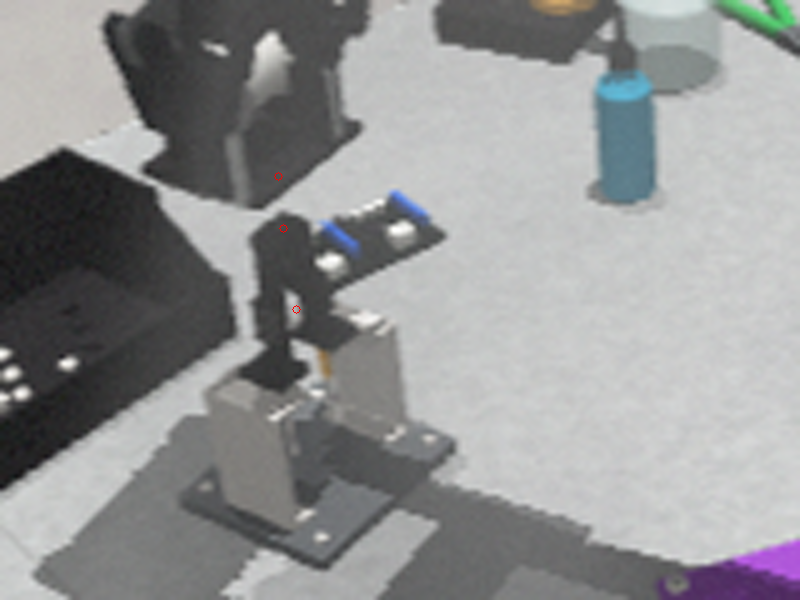

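>>> drive_tool([
  [-0.07,-0.32,0.5,-0.005],
  [0,0,2,0],
  [0,0,2,0],
  [0,0,2,0],
  [0,0,1.5,0],
  [0,0,0.8,0],
  [0,0,0,0],
  [0,0,0,0],
  [0,0,0,0],
])

```text
clock: 11.18
eef_pos: [582.4, 251.7, 104.0]
tcp_rot: [-3.141, -0.001, 0.238]
contact_force: [-0.1, 0.3, -0.2]
opening: 0.603
```

>>> drive_tool([
  [0,0.15,0.25,0],
  [0,0,0,0],
  [0,0,0,0],
  [0,0,0,0],
], jaw=0.55, force=40)

```text
clock: 11.52
eef_pos: [582.2, 250.2, 100.9]
tcp_rot: [-3.141, -0.001, 0.238]
contact_force: [0.2, -0.3, 0.4]
opening: 0.452
```

>>> drive_tool([
  [0,0,0,0],
  [0,0,0,0],
  [0,0,0,0],
  [0,0,0,0],
], jaw=0.62)

```text
clock: 11.85
eef_pos: [582.8, 250.4, 101.5]
tcp_rot: [-3.141, -0.002, 0.238]
contact_force: [-0.4, -0.2, 5.9]
opening: 0.38
```

```bash
python3 - <<'E'
from meas import *
s=r.sense();e=s['eef_pos'];print(s['clock'],e,s['tcp_rot'],s['opening'],s['contact_force'],s['wrist_torque'])
E
```

```text
11.85 [582.76 250.44 101.55] [-3.14 -0.    0.24] 0.38043073910429515 [-0.4  -0.15  5.86] [-0.09  0.05  0.01]
```

>>> drive_tool([
  [0,0,-0.3,0],
  [0,0,-0.7,0],
  [0,0,-1.5,0],
  [0,0,-2.5,0],
  [0,0,-3,0],
  [0,0,-3,0],
  [0,0,0,0],
  [0,0,0,0],
  [0,0,0,0],
])

```text
clock: 12.6
eef_pos: [581.6, 250.0, 210.3]
tcp_rot: [3.142, 0.0, 0.238]
contact_force: [-0.2, 0.1, -1.3]
opening: 0.38
```

```bash
python3 - <<'E'
from meas import *
s=r.sense();e=s['eef_pos'];print(s['clock'],e,s['tcp_rot'],s['opening'],s['contact_force'])
im,D=cams.grab_frame('side')
np.savez('/tmp/s7.npz',im=im,D=D)
p=proj('side',e+[0,0,-78]);print(p)
a=cv2.resize(im[150:270,120:280],(800,600),interpolation=cv2.INTER_CUBIC);save('s7.png',a)
E
```

```text
12.6 [581.63 250.01 210.3 ] [3.14 0.   0.24] 0.38003180103807993 [-0.24  0.07 -1.25]
[177.16 230.97]
```

View pics/s7.png

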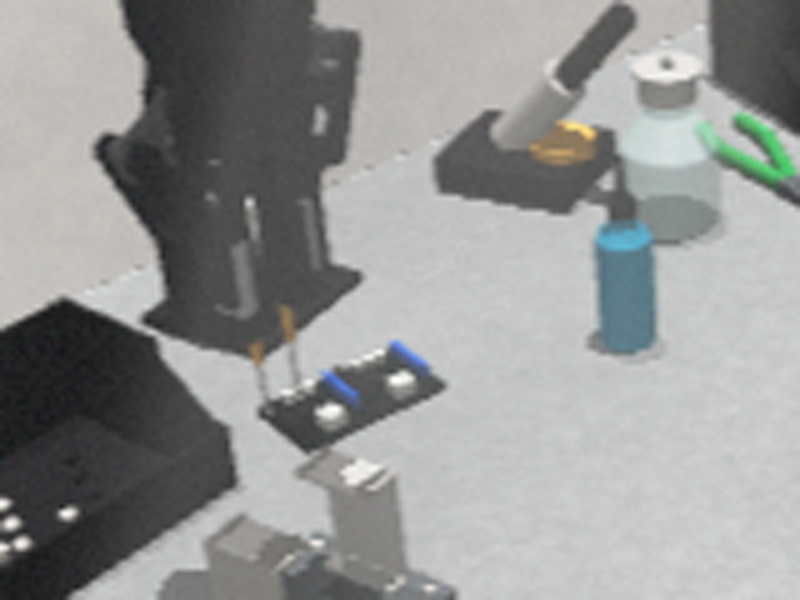

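Both tips are visible at crop (267,405) and (297,388), so the tweezers hang straight. Their midpoint is within about 1.5 px of the predicted position. Carrying them to the nest.

>>> drive_tool([
  [0,0,-1,0.07],
  [0,0,-1,0.1],
  [0,0,0,0.1],
  [0.1,0.6,0,0.1],
  [0.2,1.2,0,0.084],
  [0.3,2,0,0],
  [0.4,2.8,0,0],
  [0.5,3.2,0,0],
  [0.5,3.2,0,0],
  [0.5,3.2,0,0],
  [0.5,3.2,0,0],
  [0.5,3.2,0,0],
])

```text
clock: 13.65
eef_pos: [568.7, 20.5, 228.9]
tcp_rot: [3.141, 0.003, -0.216]
contact_force: [0.2, -0.2, -0.5]
opening: 0.385
```

>>> drive_tool([
  [0.5,3.2,0,0],
  [0.5,3.2,0,0],
  [0.5,3.2,0,0],
  [0.5,3.2,0,0],
  [0.5,3.2,0,0],
  [0.5,3.2,0,0],
  [0.5,3.2,0,0],
  [0.4,2.8,0,0],
  [0.3,2,0,0],
  [0.2,1.2,0,0],
  [0,0,0,0],
  [0,0,0,0],
], jaw=0.64)

```text
clock: 14.65
eef_pos: [551.4, -264.6, 229.4]
tcp_rot: [-3.141, 0.002, -0.217]
contact_force: [0.2, 0.4, -0.3]
opening: 0.363
```

```bash
python3 - <<'E'
from meas import *
s=r.sense();e=s['eef_pos'];y=s['tcp_rot'][2];print(s['clock'],e,s['tcp_rot'],s['opening'],s['contact_force'])
d=np.array([549.7,-294.7])-e[:2];print('tool xy',d@[np.cos(y),np.sin(y)],d@[np.sin(y),-np.cos(y)],y+.216)
E
```

```text
14.65 [ 551.42 -264.6   229.4 ] [-3.14  0.   -0.22] 0.3631522289533543 [ 0.16  0.43 -0.3 ]
tool xy 4.808586147720986 29.76578476629766 -0.0012776784179764078
```

>>> drive_tool([
  [0.08,0.6,1,0],
  [0.2,1.2,2,0],
  [0.2,1.18,2,0],
  [0,0,2,0],
  [0,0,2,0],
  [0,0,1.5,0],
  [0,0,0,0],
  [0,0,0,0],
  [0,0,0,0],
])

```text
clock: 15.4
eef_pos: [550.8, -294.6, 126.0]
tcp_rot: [3.141, -0.001, -0.215]
contact_force: [-0.0, 0.2, -0.1]
opening: 0.363
```

```bash
python3 - <<'E'
from meas import *
s=r.sense();e=s['eef_pos'];y=s['tcp_rot'][2];print(s['clock'],e,s['tcp_rot'],s['opening'],s['contact_force'])
d=np.array([549.7,-294.7])-e[:2];print('tool xy',d@[np.cos(y),np.sin(y)],d@[np.sin(y),-np.cos(y)],y+.216)
F=[cams.grab_frame('side')[0] for _ in range(4)];im=np.mean(F,0).round().astype(np.uint8)
im2=np.mean([cams.grab_frame('top')[0] for _ in range(4)],0).round().astype(np.uint8)
np.savez('/tmp/s8.npz',im=im,im2=im2)
p=proj('side',e+[0,0,-78]);print('tip pred',p,proj('top',e+[0,0,-78]))
ly=np.array([np.sin(.216),np.cos(.216),0])
for sg in(8,-8): print(proj('side',np.array([549.7,-294.7,16])+sg*ly))
x0,y0=int(p[0])-22,int(p[1])-14
a=cv2.resize(im[y0:y0+33,x0:x0+44],(800,600),interpolation=cv2.INTER_CUBIC);save('s8.png',a);print(x0,y0)
E
```

```text
15.4 [ 550.76 -294.62  126.04] [ 3.14 -0.   -0.22] 0.363224108739473 [-0.02  0.18 -0.09]
tool xy -1.018563094295184 0.30687510856307537 0.0006543288040221917
tip pred [330.21 183.54] [374.61 187.36]
[327.94 193.15]
[331.73 191.73]
308 169
```

View pics/s8.png

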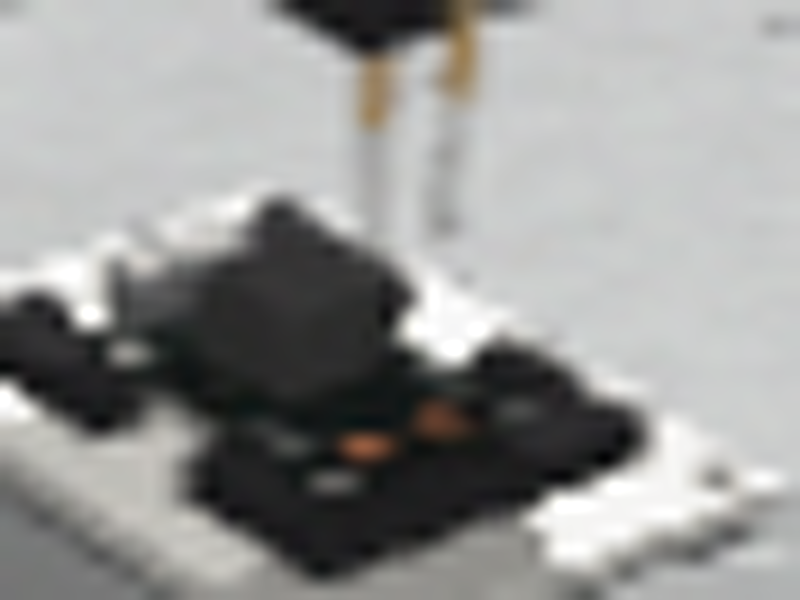

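The tips hang at crop (376,240) and (443,235), above the lands at (367,447) and (437,420). At 4 mm per pixel along the jaw line I can't set a 16 mm gap here. I'll carry the tweezers close to the side camera to calibrate the gap, then come back.

>>> drive_tool([
  [0,0,-1,0],
  [0,0,-2,-0.06],
  [0,0,-2,-0.12],
  [0,0,-2,-0.12],
  [0,0,-2,-0.12],
  [0,0,-2,-0.12],
  [0,0,-2,-0.12],
  [0,0,-2,-0.12],
  [0,0,-2,-0.12],
  [0,0,-2,-0.12],
  [0,0,-2,-0.12],
  [0,0,-2,-0.12],
])

```text
clock: 16.8
eef_pos: [549.9, -294.9, 357.4]
tcp_rot: [3.141, -0.0, 1.05]
contact_force: [1.3, 0.3, -0.8]
opening: 0.361
```

>>> drive_tool([
  [0,0,-2,-0.12],
  [0,0,-2,-0.12],
  [0,0,-2,-0.12],
  [0,0,-2,-0.12],
  [0,0,-2,-0.12],
  [0,0,-1,-0.12],
  [0,0,0,-0.12],
  [0,0,0,-0.06],
  [0,0,0,0],
  [0,0,0,0],
])

```text
clock: 17.63
eef_pos: [549.9, -294.9, 466.0]
tcp_rot: [3.141, 0.0, 1.941]
contact_force: [-1.1, -0.2, -0.1]
opening: 0.362
```

```bash
cat > tgt.py <<'E'
import sys;from h import *
s=r.sense();e=s['eef_pos'];y=s['tcp_rot'][2];np.set_printoptions(suppress=True,precision=2)
print(s['clock'],e,s['tcp_rot'],s['opening'],s['contact_force'],'q',s['qpos'])
t=np.array([float(v) for v in sys.argv[1:4]]);d=t-e
print('tool cm',np.array([d[:2]@[np.cos(y),np.sin(y)],d[:2]@[np.sin(y),-np.cos(y)],-d[2]])/10)
E
python3 tgt.py 200 380 470
```

```text
17.6333 [ 549.94 -294.9   466.01] [3.14 0.   1.94] 0.36237892356875734 [-1.08 -0.15 -0.1 ] q [-0.49  0.23  1.34  0.    1.58 -0.87]
tool cm [75.58 -8.17 -0.4 ]
```

>>> drive_tool([
  [1.2,-0.13,0,0],
  [2.3,-0.25,0,0],
  [3.2,-0.35,0,0],
  [3.2,-0.35,0,0],
  [3.2,-0.35,0,0],
  [3.2,-0.35,0,0],
  [3.2,-0.35,0,0],
  [3.2,-0.35,0,0],
  [3.2,-0.35,0,0],
  [3.2,-0.35,0,0],
  [3.2,-0.35,0,0],
  [3.2,-0.35,0,0],
])

```text
clock: 18.63
eef_pos: [382.9, 22.7, 465.5]
tcp_rot: [3.141, -0.0, 1.941]
contact_force: [0.7, 0.4, -0.6]
opening: 0.361
```

>>> drive_tool([
  [3.2,-0.35,0,0],
  [3.2,-0.35,0,0],
  [3.2,-0.35,0,0],
  [3.2,-0.35,0,0],
  [3.2,-0.35,0,0],
  [3.2,-0.35,0,0],
  [3.2,-0.35,0,0],
  [3.2,-0.35,0,0],
  [3.2,-0.35,0,0],
  [3.2,-0.35,0,0],
  [3.2,-0.35,0,0],
  [2,-0.2,0,0],
])

```text
clock: 19.63
eef_pos: [209.1, 354.7, 465.4]
tcp_rot: [-3.141, -0.001, 1.943]
contact_force: [0.3, 0.1, -0.9]
opening: 0.362
```

>>> drive_tool([
  [1,-0.1,0,0],
  [0,0,0,0],
  [0,0,0,0],
  [0,0,0,0],
])

```text
clock: 19.97
eef_pos: [207.1, 361.0, 465.5]
tcp_rot: [3.141, 0.0, 1.943]
contact_force: [0.0, -0.5, -0.6]
opening: 0.361
```

```bash
python3 tgt.py 200 380 470; python3 - <<'E'
from h import *
s=r.sense();e=s['eef_pos'];y=s['tcp_rot'][2]
im=cams.grab_frame('side')[0];np.savez('/tmp/g.npz',im=im,e=e,y=y)
yy=np.array([np.sin(y),-np.cos(y),0])
for k in(8,0,-8):print(proj('side',e+[0,0,-78]+k*yy),proj('side',e+[0,0,-17]+k*yy))
p=proj('side',e+[0,0,-60]);x0,y0=int(p[0])-50,int(p[1])-45
a=cv2.resize(im[y0:y0+75,x0:x0+100],(800,600),interpolation=cv2.INTER_CUBIC);save('s9.png',a);print(x0,y0)
E
```

```text
19.9667 [207.13 361.03 465.53] [3.14 0.   1.94] 0.3612015483076159 [ 0.01 -0.55 -0.59] q [ 1.05 -0.14  1.72 -0.    1.56  0.67]
tool cm [ 2.03  0.03 -0.45]
[246.82854406 217.1202281 ] [244.44945501 172.73287009]
[252.74575498 218.42119975] [250.77109579 173.88476555]
[258.72325128 219.73542587] [257.16170963 175.04922891]
202 160
```

View pics/s9.png

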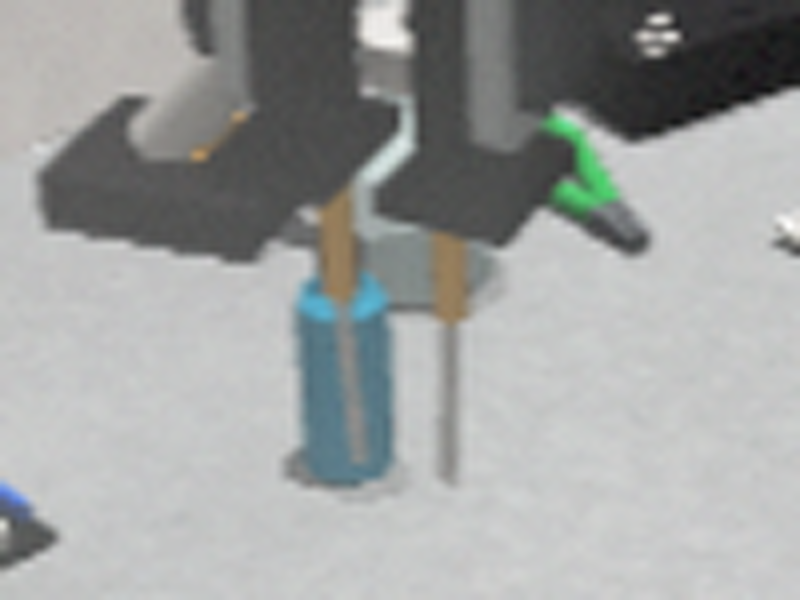

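This view is clear. Tips are at crop (358,462) and (449,485), a gap of about 15.3 mm against the predicted 16 mm spacing. No views remain, so I'll measure sub-pixel numerically from here.

```bash
cat > gap.py <<'E'
from h import *
np.set_printoptions(suppress=True,precision=2)
s=r.sense();e=s['eef_pos'];y=s['tcp_rot'][2]
im=np.mean([cams.grab_frame('side')[0].astype(float) for _ in range(4)],0)
def line(ch,rows,u0,sl,v0,w):
    c=[]
    for v in rows:
        uc=u0+sl*(v-v0);us=np.arange(int(round(uc))-w,int(round(uc))+w+1);p=ch[v,us];b=np.median(np.r_[p[:2],p[-2:]])
        q=np.clip(p-b,0,None);c.append((q*us).sum()/q.sum())
    f=np.polyfit(rows,c,1);print('rms',np.std(np.polyval(f,rows)-c));return f
L=line(im[...,0]-im[...,2],np.arange(203,216),246.0,.13,216,3)
R_=line(-im.sum(2),np.arange(204,218),257.6,.03,218,3)
# tip ends: last row where contrast halves
lc=[(im[v,int(round(np.polyval(L,v)))]@[1,0,-1]).round() for v in range(210,224)];rc=[im[v,int(round(np.polyval(R_,v)))].sum().round() for v in range(210,226)]
print('L',lc);print('R',rc)
yy=np.array([np.sin(y),-np.cos(y),0])
P=[proj('side',e+[0,0,-78]+k*yy) for k in(8,-8)]
a,b=np.polyval(L,P[0][1]),np.polyval(R_,P[1][1])
g=(b-a)/(P[1][0]-P[0][0])*16
print('op',s['opening'],'pred',P,'meas u',a,b,'gap',g,'mid off px',(a+b-P[0][0]-P[1][0])/2)
E
python3 gap.py
```

```text
rms 0.030215102124255936
rms 0.028368325155196026
L [np.float64(-9.0), np.float64(-5.0), np.float64(-2.0), np.float64(1.0), np.float64(4.0), np.float64(1.0), np.float64(0.0), np.float64(-8.0), np.float64(-43.0), np.float64(-45.0), np.float64(-9.0), np.float64(-1.0), np.float64(-1.0), np.float64(-2.0)]
R [np.float64(440.0), np.float64(438.0), np.float64(438.0), np.float64(444.0), np.float64(441.0), np.float64(437.0), np.float64(436.0), np.float64(436.0), np.float64(436.0), np.float64(440.0), np.float64(512.0), np.float64(592.0), np.float64(584.0), np.float64(593.0), np.float64(604.0), np.float64(608.0)]
op 0.35840297008759053 pred [array([246.76, 217.02]), array([258.65, 219.63])] meas u 246.34447570234565 257.23806892711445 gap 14.659377259154974 mid off px -0.9095001356186287
```

>>> drive_tool([
  [0,0,0,0],
  [0,0,0,0],
  [0,0,0,0],
], jaw=0.632)

```text
clock: 20.47
eef_pos: [207.0, 361.9, 465.5]
tcp_rot: [3.142, -0.0, 1.943]
contact_force: [0.0, -0.6, -1.4]
opening: 0.372
```

```bash
python3 gap.py
```

```text
rms 0.07046196345178266
rms 0.034033675461991195
L [np.float64(-5.0), np.float64(3.0), np.float64(3.0), np.float64(4.0), np.float64(3.0), np.float64(-4.0), np.float64(-4.0), np.float64(-9.0), np.float64(-38.0), np.float64(-45.0), np.float64(-23.0), np.float64(-2.0), np.float64(-2.0), np.float64(-1.0)]
R [np.float64(414.0), np.float64(413.0), np.float64(423.0), np.float64(431.0), np.float64(435.0), np.float64(432.0), np.float64(431.0), np.float64(429.0), np.float64(430.0), np.float64(432.0), np.float64(456.0), np.float64(571.0), np.float64(590.0), np.float64(602.0), np.float64(606.0), np.float64(617.0)]
op 0.37190898645327025 pred [array([246.37, 217.47]), array([258.28, 220.08])] meas u 245.51835227862495 257.58613208029817 gap 16.21372303488726 mid off px -0.7770892390751953
```

Gap is now 16.2 mm at jaw 0.632, so I keep that. Returning to the nest.

>>> drive_tool([
  [-1.2,0.13,0,0],
  [-2.3,0.25,0,0],
  [-3.2,0.35,0,0],
  [-3.2,0.35,0,0],
  [-3.2,0.35,0,0],
  [-3.2,0.35,0,0],
  [-3.2,0.35,0,0],
  [-3.2,0.35,0,0],
  [-3.2,0.35,0,0],
  [-3.2,0.35,0,0],
  [-3.2,0.35,0,0],
  [-3.2,0.35,0,0],
])

```text
clock: 21.67
eef_pos: [372.4, 43.4, 465.7]
tcp_rot: [3.141, 0.0, 1.944]
contact_force: [1.4, 0.9, -0.3]
opening: 0.366
```

>>> drive_tool([
  [-3.2,0.35,0,0],
  [-3.2,0.35,0,0],
  [-3.2,0.35,0,0],
  [-3.2,0.35,0,0],
  [-3.2,0.35,0,0],
  [-3.2,0.35,0,0],
  [-3.2,0.35,0,0],
  [-3.2,0.35,0,0],
  [-3.2,0.35,0,0],
  [-3.2,0.35,0,0],
  [-2.3,0.25,0,0],
  [-1.2,0.13,0,0],
])

```text
clock: 22.67
eef_pos: [538.1, -273.8, 464.7]
tcp_rot: [-3.14, -0.0, 1.942]
contact_force: [-1.1, -0.7, -1.5]
opening: 0.368
```

>>> drive_tool([
  [0,0,1,0.06],
  [0,0,2,0.12],
  [0,0,2,0.12],
  [0,0,2,0.12],
  [0,0,2,0.12],
  [0,0,2,0.12],
  [0,0,2,0.12],
  [0,0,2,0.12],
  [0,0,2,0.12],
  [0,0,2,0.12],
  [0,0,2,0.12],
  [0,0,2,0.12],
])

```text
clock: 23.67
eef_pos: [537.3, -270.6, 234.9]
tcp_rot: [-3.141, 0.0, 0.558]
contact_force: [0.5, -0.4, -0.1]
opening: 0.37
```

>>> drive_tool([
  [0,0,1,0.12],
  [0,0,1,0.12],
  [0,0,0,0.12],
  [0,0,0,0.12],
  [0,0,0,0.12],
  [0,0,0,0.12],
  [0,0,0,0.06],
  [0,0,0,0],
  [0,0,0,0],
  [0,0,0,0],
])

```text
clock: 24.5
eef_pos: [537.7, -270.8, 215.7]
tcp_rot: [-3.142, -0.0, -0.214]
contact_force: [-0.2, -0.1, -0.4]
opening: 0.371
```

```bash
python3 tgt.py 549.5 -294.4 120
```

```text
24.5 [ 537.68 -270.8   215.66] [-3.14 -0.   -0.21] 0.3707865425167012 [-0.23 -0.07 -0.36] q [-0.47  0.35  1.72  0.    1.08  1.32]
tool cm [1.66 2.06 9.57]
```

>>> drive_tool([
  [0.3,0.4,1,0],
  [0.5,0.6,2,0],
  [0.5,0.6,2,0],
  [0.36,0.46,2,0],
  [0,0,2,0],
  [0,0,1.2,0],
  [0,0,0.9,0],
  [0,0,0,0],
  [0,0,0,0],
  [0,0,0,0],
])

```text
clock: 25.33
eef_pos: [550.3, -294.8, 105.4]
tcp_rot: [3.141, -0.001, -0.216]
contact_force: [-0.8, -0.1, -0.2]
opening: 0.373
```

```bash
python3 tgt.py 549.5 -294.4 100; python3 - <<'E'
from h import *
np.set_printoptions(suppress=True,precision=2,linewidth=200)
s=r.sense();e=s['eef_pos'];y=s['tcp_rot'][2]
im=np.mean([cams.grab_frame('side')[0].astype(float) for _ in range(6)],0);np.savez('/tmp/n1.npz',im=im,e=e)
yy=np.array([np.sin(y),-np.cos(y),0])
for k in(-8,8):print('tip',proj('side',e+[0,0,-78]+k*yy),'land',proj('side',np.array([549.7,-294.7,16])+k*yy))
g=im.mean(2);rb=im[...,0]-im[...,2]
print('grey cols 322-337');
for v in range(172,197):print(v,g[v,322:338].round().astype(int),rb[v,322:338].round().astype(int))
E
```

```text
25.3333 [ 550.31 -294.8   105.45] [ 3.14 -0.   -0.22] 0.3725113589799989 [-0.84 -0.15 -0.2 ] q [-0.49  0.51  1.74 -0.    0.88  1.29]
tool cm [-0.09 -0.02  0.54]
tip [328.03 189.96] land [327.94 193.16]
tip [331.84 188.55] land [331.73 191.73]
grey cols 322-337
172 [199 180 122  56  40  73 107  98  59  31  31  30  32  30  28  60] [-2 -1 -1 -1 -2 -1  0  0  0  1 -2  0 -3 -2  0 -2]
173 [200 166 108  84  81  98 116  96  70  54  28  30  32  31  29  30] [-2 -1  0  0 -1 -1 -1  0  1  0 -3  2 -2  0  0  0]
174 [145  52  39  35  60  97  92  56  74 123 105  40  30  33  34  34] [-1  1  0 -1 -1 -1 -1  0  0  0  2 10  2 -2 -2 -2]
175 [148  54  31  30  32  36  36  32  32  44  77  93  76  96 131 179] [ 1  0  0  1  1  0  0 -1 -1  0 47 52 23 -2 -2 -2]
176 [201 174 113  43  29  32  32  29  31  31  70 122 177 200 202 203] [-2 -1 -1  0 -1 -1 -1  0 -2  0 46 49 13 -2 -2 -2]
177 [203 200 199 156  78  30  31  76 110 147 140 134 185 204 200 199] [-1  0  0  0  0 -2 -1 -2 -1  8 39 52 12  0 -1 -2]
178 [201 203 205 202 178 119  98 169 198 185 143 136 183 202 201 200] [-2 -1 -1  0 -2  8 53 16  0  6 39 47  9  0 -1 -2]
[... 1332 characters left out ...]
4 24 25 48 54 39 30 35 36] [-1  0 -1  1 -2 -2 -2 -4 -2 -2 -2 -1  0 -1 -1  0]
191 [26 23 23 23 22 22 23 23 25 47 46 34 20 76 84 56] [-3 -4 -4 -2 -6 -5 -2 -5 -3 26 27 11 -1  1  1  2]
192 [54 43 25 23 25 23 26 20 32 61 64 46 30 43 44 42] [-1 -1 -6 -2 -2 -2 -2 -4 11 41 45 26 11 -1 -2 -2]
193 [41 72 68 38 34 71 80 52 22 21 23 23 26 30 28 33] [ 0  0 -1 -2 12 55 62 36 -1  7  5  3  1 -1 -1 -2]
194 [32 29 24 18 22 35 32 21 25 24 26 31 30 30 32 30] [ 0 -2 -1 -2  0 16 18  1  0  2 -2 -3 -2 -2  0 -2]
195 [36 34 24 80 98 68 23 24 30 30 31 30 31 30 30 33] [-1 -1 -1  3  3  2  0 -1  0  0 -1  0 -2 -1 -2 -1]
196 [36 34 34 33 34 32 29 30 32 30 29 30 32 32 32 70] [-1  1 -1  0 -1  0 -2  0 -1 -2  0 -1 -2  0 -2  1]
```

The tips and lands now resolve numerically. The left tip ends at (327.5,189.5), and the lands centre at (327.7,193.2) and (331.85,191.8). I'll nudge back 1.2 mm along tool x, go nearer and re-check.

>>> drive_tool([
  [-0.12,0,0.3,0],
  [0,0,0.4,0],
  [0,0,0.1,0],
  [0,0,0,0],
  [0,0,0,0],
  [0,0,0,0],
  [0,0,0,0],
])

```text
clock: 26.22
eef_pos: [548.6, -294.3, 96.5]
tcp_rot: [3.142, -0.0, -0.216]
contact_force: [-0.2, -0.4, -1.1]
opening: 0.369
```

```bash
cat > near.py <<'E'
from h import *
np.set_printoptions(suppress=True,precision=2,linewidth=200)
s=r.sense();e=s['eef_pos'];y=s['tcp_rot'][2];print(s['clock'],e,y,s['opening'],s['contact_force'])
im=np.mean([cams.grab_frame('side')[0].astype(float) for _ in range(4)],0)
yy=np.array([np.sin(y),-np.cos(y),0])
for k in(-8,8):print('tip',proj('side',e+[0,0,-78]+k*yy),'land',proj('side',np.array([549.7,-294.7,16])+k*yy))
g=im.mean(2);rb=im[...,0]-im[...,2]
for v in range(183,197):print(v,g[v,323:338].round().astype(int),rb[v,323:338].round().astype(int))
E
python3 near.py
```

```text
26.2167 [ 548.6  -294.32   96.54] -0.21615455002423523 0.3687259060852351 [-0.22 -0.36 -1.06]
tip [328.19 192.63] land [327.94 193.15]
tip [331.99 191.2 ] land [331.73 191.73]
183 [ 55  53  54  54  76  96 139 204 215 173 178 201 202 200 201] [ 0  0  0  0 40 68 23  2  0  9  8 -1 -1  0  0]
184 [ 54  54  56  53  70  87  77 148 237 226 185 207 206 209 206] [ 0  0  0  1 26 54 38  3  2  2  0 -2 -2 -1 -2]
185 [ 54  54  55  50  65  69  48  87 239 239 216 219 208 206 206] [ 0  1  1  1  4  6  3  2  3  3  3  0  0 -2 -1]
186 [ 48  51  45  43  65  70  45 200 240 222 242 246 239 215 203] [ 0  0  0  1  1  0  0  6  3  5  2  1  2  0 -1]
187 [ 44  46  45  44  68  69  78 208 241 234 245 241 161 186 193] [1 0 0 0 2 2 2 7 3 4 2 2 5 6 3]
188 [ 45  45  47  44  68  68  43  53  79 219 206  71  47  53  93] [ 0  0 -1  0  2  1  2  0  1  6  8  1  0  0  2]
189 [43 45 45 44 66 60 33 38 80 94 68 31 34 36 37] [ 1 -1  0  1  2  2 -1 -2  2  2  1 -2  0 -1 -2]
190 [43 44 36 27 59 58 33 23 79 81 55 39 27 35 35] [ 0  0 -2 -4 -1  0 -2 -6  2  2  0 -2  2 -2 -1]
191 [ 24  24  23  23  79  75  28  25  60  58  32  20  53 107  92] [-3 -3  0 -4  2  2 -1 -2 27 27 10 -5  1  4  3]
192 [44 22 24 24 64 60 30 30 61 61 48 28 38 45 43] [ 0  1 -3 -8  0  2 -2 12 42 46 27 12  0  1  0]
193 [71 68 40 33 73 81 52 20 26 23 25 26 26 31 30] [ 1  1 -1  9 54 62 37 -2  3  3  2  1 -2  1  1]
194 [24 20 22 23 36 33 25 24 24 28 27 30 25 32 28] [-2  0 -1 -2 16 16  4 -2  3  1  0 -2  0 -1 -1]
195 [31 30 80 97 69 20 27 31 29 31 31 34 29 31 31] [ 1  0  2  4  2  1  0  3 -2 -1 -1 -4 -2 -3  0]
196 [36 34 36 32 28 32 29 30 30 31 28 32 33 30 70] [-2 -2 -2  1  0 -1 -3  0  1 -2  0  0 -1 -2  2]
```

Close to the lands:

| | Tip (px) | Land (px) |
|---|---|---|
| Left | (327.55,192.5) | (327.7,193.2) |
| Right | (331.5,190.5) | (331.85,191.8) |

The tips are about 3 mm above the lands and aligned within about 1 mm. I'll make a small x trim, then descend gently.

>>> drive_tool([
  [-0.05,0,0.05,0],
  [0,0,0.05,0],
  [0,0,0.05,0],
  [0,0,0,0],
  [0,0,0,0],
])

```text
clock: 26.83
eef_pos: [548.0, -294.2, 94.9]
tcp_rot: [-3.142, 0.0, -0.216]
contact_force: [-0.0, -0.0, -0.1]
opening: 0.37
```

>>> drive_tool([
  [0,0,0.05,0],
  [0,0,0,0],
  [0,0,0,0],
])

```text
clock: 27.08
eef_pos: [548.0, -294.2, 94.5]
tcp_rot: [3.142, 0.0, -0.216]
contact_force: [0.8, 0.0, -0.6]
opening: 0.367
```

```bash
python3 near.py | head -3
```

```text
27.0833 [ 548.01 -294.17   94.46] -0.21617802628731986 0.36727801602290483 [ 0.8   0.03 -0.64]
tip [328.27 193.27] land [327.94 193.15]
tip [332.07 191.84] land [331.73 191.73]
```

>>> drive_tool([
  [0,0,0.04,0],
  [0,0,0,0],
  [0,0,0,0],
])

```text
clock: 27.53
eef_pos: [548.0, -294.2, 94.1]
tcp_rot: [-3.142, 0.0, -0.216]
contact_force: [0.8, -0.1, -1.8]
opening: 0.368
```

>>> drive_tool([
  [0,0,0.04,0],
  [0,0,0,0],
  [0,0,0,0],
])

```text
clock: 27.78
eef_pos: [548.0, -294.2, 93.8]
tcp_rot: [3.142, -0.0, -0.216]
contact_force: [0.2, -0.0, -0.1]
opening: 0.367
```

>>> drive_tool([
  [0,0,0.04,0],
  [0,0,0,0],
  [0,0,0,0],
])

```text
clock: 28.03
eef_pos: [548.1, -294.2, 93.5]
tcp_rot: [3.142, -0.0, -0.216]
contact_force: [-0.0, 0.1, 1.8]
opening: 0.371
```

>>> drive_tool([
  [0,0,0.04,0],
  [0,0,0,0],
  [0,0,0,0],
])

```text
clock: 28.28
eef_pos: [548.3, -294.3, 93.3]
tcp_rot: [3.141, -0.001, -0.216]
contact_force: [0.1, 0.6, 6.3]
opening: 0.368
```

```bash
python3 near.py
```

```text
28.2833 [ 548.27 -294.25   93.29] -0.21614855532318766 0.3683113520282619 [0.14 0.61 6.35]
tip [328.2  193.55] land [327.94 193.15]
tip [331.99 192.12] land [331.73 191.73]
183 [ 54  54  54  55  75 101 143 205 198 137 134 183 202 201 200] [ 1  1  0  0 36 75 28  2  2 34 51 13  0 -1  0]
184 [ 53  53  53  57  75 102  87 148 237 225 183 205 206 207 205] [ 1  1  2  1 39 77 56  3  2  6  8 -2 -1 -1 -1]
185 [ 53  55  53  50  63  82  64  87 239 240 218 220 207 207 206] [ 0  1  0  1 28 44 32  2  3  3  4  2 -2 -2 -2]
186 [ 49  51  45  46  60  71  55 200 246 240 242 247 239 215 203] [ 0  1  0  0  3  4  2  6  1  3  2  1  2  0 -2]
187 [ 45  46  44  46  63  68  78 208 240 221 243 241 161 189 192] [ 2  0 -1  2  1  2  2  6  3  5  2  2  5  6  3]
188 [ 43  45  46  44  63  66  43  54 109 193 170  70  47  55  96] [0 1 0 0 2 4 0 0 2 6 6 2 0 0 2]
189 [46 45 44 44 62 60 36 39 62 81 66 31 33 36 39] [ 0  0  0  3  1  1 -2 -1  0  2  1 -1 -1 -1  0]
190 [41 42 34 29 56 58 35 25 55 73 63 39 27 32 34] [-2  1 -2  0  0  0  0 -3  0  2  1  1 -1 -1  2]
191 [ 21  22  21  23  56  60  36  20  76  76  38  21  53 108  94] [-2 -2 -2 -5  0 -1 -3 -6  2  8 11 -1  0  3  4]
192 [45 21 24 20 57 57 33 34 58 61 47 29 40 44 43] [-1  0 -3 -4  0  0  0 12 28 35 26  8  0 -1 -1]
193 [73 68 38 35 78 84 54 19 20 23 26 27 30 30 29] [ 1  0 -3 12 42 44 24  0  3  3  3 -1  0 -3 -1]
194 [28 26 21 21 36 34 23 25 28 28 28 29 29 28 29] [ 0  1 -4  3 14 15  4 -3 -1 -2  0  0  1 -1 -1]
195 [32 26 81 97 69 21 28 30 29 29 31 32 31 30 31] [-1  0  2  4  3  2 -2 -2  0  0  0  0 -2 -2 -2]
196 [35 34 34 34 28 27 31 27 31 31 31 31 32 30 69] [-2 -1  1  2  0  1 -3  1 -2 -4 -2 -2 -3 -1  2]
```

Contact is made at 6.3 N with both tips over the middle of their lands. I'll ease off to a light touch.

>>> drive_tool([
  [0,0,-0.03,0],
  [0,0,0,0],
  [0,0,0,0],
  [0,0,0,0],
])

```text
clock: 28.82
eef_pos: [548.2, -294.2, 93.3]
tcp_rot: [3.142, -0.0, -0.216]
contact_force: [-0.1, 0.5, 4.8]
opening: 0.365
```

>>> drive_tool([
  [0,0,0,0],
  [0,0,0,0],
  [0,0,0,0],
])

```text
clock: 29.07
eef_pos: [548.2, -294.3, 93.3]
tcp_rot: [3.141, -0.0, -0.216]
contact_force: [-0.1, -0.4, 5.7]
opening: 0.37
```

>>> drive_tool([
  [0,0,-0.03,0],
  [0,0,0,0],
  [0,0,0,0],
  [0,0,0,0],
])

```text
clock: 29.4
eef_pos: [548.0, -294.2, 93.4]
tcp_rot: [3.142, -0.0, -0.216]
contact_force: [-1.1, 0.5, 3.6]
opening: 0.37
```

>>> drive_tool([
  [0,0,0,0],
  [0,0,0,0],
  [0,0,0,0],
])

```text
clock: 29.65
eef_pos: [548.0, -294.2, 93.4]
tcp_rot: [-3.142, 0.0, -0.216]
contact_force: [0.1, 0.3, 2.8]
opening: 0.368
```

```bash
python3 near.py | sed -n '1,3p;10,15p'
```

```text
29.65 [ 547.97 -294.2    93.42] -0.2162532366631369 0.3679282365739622 [0.09 0.33 2.79]
tip [328.27 193.55] land [327.94 193.15]
tip [332.06 192.13] land [331.73 191.73]
189 [44 46 44 44 62 61 40 42 62 81 66 32 34 33 38] [ 0  1 -2  1  1  0 -1 -2  2  3  1 -1 -1  0  0]
190 [42 42 38 26 54 58 35 22 56 75 66 40 28 33 34] [ 1  0 -2 -2  2  1 -1 -3  0  0  3 -2 -4 -2  0]
191 [ 22  26  20  23  54  59  33  25  85  83  40  23  55 108  93] [-2 -1 -6 -5  0  0 -2 -5  2  6 10 -1  0  3  3]
192 [44 25 24 22 58 57 34 31 57 61 47 31 38 45 43] [-1 -4 -2 -4  2  0  0 13 27 34 26 10 -1  0 -1]
193 [73 67 38 32 78 84 53 19 20 25 25 28 30 29 31] [ 1  2 -2 12 43 46 25  0  0  2  3 -1 -1 -2 -1]
194 [29 26 21 15 32 36 22 22 24 28 28 30 29 30 30] [ 4 -4 -2  1 13 14  0 -1  0  0 -2 -2  1 -2 -4]
```

```bash
python3 -c "
from rig import r,job
job.sign_off();s=r.sense();print(s['clock'],s['contact_force'],s['eef_pos'],s['opening'])"
```

```text
the job is handed in; nothing more can be done
the job is handed in; nothing more can be done
```

The job is handed in at 29.7 s. The board is seated in the silver nest and released, and the arm is holding the tweezers with both tips resting on the lands. I touched nothing else on the bench.

**Board:** After release both cameras put it inside the pocket with the terminal block in the cut-out. The lands showed it about 1 mm off the pocket centre in x and y, within the 1.5 mm clearance, with yaw 1–2° off the nest by the lands.

**Gap:** I set it near the side camera, where it measured 16.2 mm at jaw 0.632. A coarser reading just above the lands gave about 16.6 mm. I did not re-measure it after contact.

**Contact:** The push touched 6.3 N on landing, and I eased it to about 2.8 N, steady. The last side-camera numbers had each tip within about 0.3 px (roughly 1 mm) of the middle of its land.

**Disagreement:** The gripper's own position readings put the tips' sideways position about 0.8 mm to one side, while the camera put it about 0.6 mm to the other side. I left it in between; either way the tips are well inside the 7 mm lands. That both tips bear load equally is inferred from the picture and the level tool, not measured separately.

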